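Clear the photometer and hold the glass cell in its light path

TASK

The wound coil is blocking the light path of the little photometer: lift it straight up off its spindle, keeping it upright, and set it down gently, standing upright, on the square rubber mat and let go. Then take the glass cell out of the rack by its two frosted faces only, never touching its clear windows with the fingers, and hold it upright in the light path above the spindle, midway between lamp and detector, with its windows square to the light and its middle on the light path, touching nothing else. Finish while still holding it there, and leave the metal blank and the other things on the bench where they are.

Things in the scene. Friction and masses are not known exactly. Their poses are not given: they have to be found in the camera images.
- light_path (a point): Middle of the photometer's light path, midway between lamp and detector and exactly above the spindle, 75 mm above the bench. Its x axis is the light path: level, from lamp (grey box) to detector (smaller black box); z up. The two lens barrels, 36 mm across, face one another with 140 mm clear between their ends. The boxes reach 108 mm above the bench.
- photometer: The photometer, fixed: aluminium base plate 320 mm (along x, the light path) by 70 mm, 10 mm thick, with lamp and detector at its ends and an upright steel spindle in the middle, 14 mm thick, its tip 35 mm above the bench. Origin on the bench below light_path, same axes.
- coil_center (a point): Centre (half-way up, on the axis) of the wound copper coil: plain upright cylinder, 40 mm diameter, 75 mm tall, black end discs, 19 mm bore from end to end, 180 g. It starts over the spindle, standing on the base plate, its lower end 10 mm above the bench; z is its axis. Grip it across its diameter, best with the fingers closing square to the light path.
- coil: The same coil; origin at the centre of its lower end.
- mat_top (a point): Centre of the top of the square black rubber mat (110 x 110 mm, 3 mm thick, fixed to the bench). x and y lie along its edges, z is up.
- cell_center (a point): Centre (half-way up the glass) of the glass cell: 30 mm along x, 20 mm along y, glass 55 mm tall, plus a white stopper (22 x 13.5 mm) standing 5 mm higher; 65 g. The white frosted faces look along +y and -y (20 mm apart, 28 mm wide): grip there. The clear windows look along +x and -x. z up. It starts upright in one slot of the rack, 37 mm of glass above the rack's top.
- cell: The same cell, windows included; origin at the centre of its underside.
- cell_windows: The two clear windows of the cell (part of it); origin at the centre of the cell's underside, same axes as the cell. Fingers must not touch them.
- rack: White rack block, fixed, 120 mm (x) by 50 mm (y), 22 mm tall, with two slots 32 x 22 mm, 18 mm deep, at 28 mm either side of its centre along x. Origin at the centre of its underside. Glass cell and metal blank stand in the slots, long sides along the rack's x to within a few degrees; which is in which slot varies.
- blank_center (a point): Centre of the opaque metal blank in the other slot of the rack: an aluminium block 30 x 20 x 40 mm with a round knob on a stem, 62 mm tall in all. Leave it alone.
- weight: Brass weight with a knob, 33 mm in diameter, 45 mm tall, standing between mat and rack; origin under its centre. Leave it alone.
- eraser: Pale eraser block, 22 x 62 x 30 mm, near the front edge; origin under its centre. Leave it alone.
- tweezers: Steel tweezers, 125 mm long, lying near the front edge on the right; origin under their centre. Leave them alone.
Things that resemble listed ones, but are neither listed nor needed, are in the scene too. Leave any pink look-alike of the cell alone.

How it is judged:
On the way, in this order (a step that is already met when the one before it is completed fails the run):
1. the coil is lifted clear above the spindle, upright, in the fingers (contact force between the fingers and coil above 0.5 N and height (world z) of coil above 0.037 m and angle between coil_center's own z axis and vertical below 0.35 rad), for 0.1 s.
2. the coil stands upright on the rubber mat, released (x of coil_center in the frame of mat_top between -0.055 and 0.055 m and y of coil_center in the frame of mat_top between -0.055 and 0.055 m and z of coil_center in the frame of mat_top between 0.032 and 0.043 m and angle between coil_center's own z axis and vertical below 0.1 rad and contact force between the fingers and coil below 0.05 N and linear speed of coil below 0.02 m/s), for 0.3 s.
3. the cell is lifted out of the rack in the fingers (contact force between the fingers and cell above 0.5 N and height (world z) of cell above 0.03 m and contact force between cell and rack below 0.05 N), for 0.1 s.
At the end, for the whole second after the job is handed in: Fingers hold the still cell by its frosted faces, windows and all else untouched; upright and square to the light within 8 degrees; centre within 6 mm sideways, -10 to +12 mm in height, 25 mm along the path of the path's middle. Coil upright, released, axis within the mat (all of step 2 and contact force between the fingers and cell above 0.5 N and contact force between the fingers and cell_windows below 0.1 N and contact force between cell and photometer below 0.05 N and contact force between cell and rack below 0.05 N and x of cell_center in the frame of light_path between -0.025 and 0.025 m and y of cell_center in the frame of light_path between -0.006 and 0.006 m and z of cell_center in the frame of light_path between -0.01 and 0.012 m and angle between the x axis of cell_center and the x axis of light_path, either way round below 0.14 rad and angle between cell_center's own z axis and vertical below 0.14 rad and linear speed of cell below 0.02 m/s); the arm keeps its last pose, push and grip.
It fails at once if the fingers press on a clear window of the cell (contact force between the fingers and cell_windows above 0.5 N).
It fails at once if the coil is tipped over (angle between coil_center's own z axis and vertical above 0.5 rad).
It fails at once if the coil is dropped or thrown (contact force between the fingers and coil below 0.05 N and linear speed of coil above 0.5 m/s).
It fails at once if the metal blank is moved from its place (distance of blank_center from where it was at the start of the episode above 0.02 m).
It fails at once if weight, eraser or tweezers are pushed away (distance of any of weight, eraser, tweezers from where it was at the start of the episode above 0.03 m).
It also fails if it takes over 53 s, if anything falls off the work surface, if the arm or the gripper's body presses on something with over 40 N, if the wrist force passes 120 N, or if a joint passes its speed limit or range.

ROBOT

A 6-joint arm with a two-finger parallel gripper is mounted at the origin on a cart in front of the work surface, level with it; the furniture and walls round the work are solid. World frame = base frame: x ahead of the robot, y to its left, z up, the work surface at z = 0. Lengths are in m, angles in rad, forces in N, time in s.
With the tool pointing down it reaches from about 0.35 to 0.775 m from the base axis. Payload 5.5 kg.
Tool frame: the origin (TCP) lies between the finger pads; the fingertips stand 19 mm ahead of it and the grasp point (between the pads) is the TCP; z points along the fingers, y is the direction in which the jaws open and shut (so a half turn about z gives the same grasp; the last joint's range is limited). The gripper opens to 85 mm and grips with 20 to 120 N. Pads are 22 mm wide; open, the fingers measure 114 mm over their backs; the gripper's body (76 mm by 85 mm) begins 54 mm behind the grasp point. The pads swing forward as they close: fully open they stand 13 mm farther back than shut.
Start: joints at [-1.283, 0.313, 0.046, 1.304, 0, 1.431], TCP at [0.239, -0.523, 0.211] pointing down, gripper open.
Joint ranges: [-2.76, 2.76], [-0.86, 1.69], [-1.03, 1.26], [-2.2, 2.34], [-1.47, 1.5], [-3.14, 3.14]. Speed limits (rad/s): [2.57, 2.57, 3.14, 3.14, 3.14, 3.14].

INTERFACE

Orientations are given as a unit quaternion [w, x, y, z].
In Python, from workcell import get_state, cams, workorder gives the robot as it stands.
- The arm moves only by the tool play_rows, never from a script. Its argument "series" is text: rows parted by semicolons, each of 7 numbers parted by spaces: the opening in per cent of the stroke, from 0 (shut) to 100 (fully open), then the shift along the tool's x, y, z in cm, then the turn, a rotation vector about the tool's x, y, z in degrees. A call has 1 to 12 rows; each row shifts and turns the commanded pose from where the row before left it, along the tool's axes as they then stand; what a row does not reach is not made up. A row lasts 1/8 s, in which the tool goes at most 62.5 mm and 10.7 degrees, less where a joint would pass 70% of its speed; a pose out of reach is approached as far as the arm can. A call with a gripper value outside its range is refused whole. The fingers move at their own pace and stop on an object; "newtons" is the grip in N (left out, the last holds). Time passes only in rows, so rows that do not move let the fingers close. It gives the time, the measured TCP pose, the force and the opening at its end, in the units of the state.
- get_state(): the state, without advancing time (a new reading comes with each control period).
- cams.read_camera(name): name is "scene" or "top" or "wrist"; returns the picture (400x640x3 uint8, red, green, blue); there is no depth.
- cams.get_calibration(name): a dict with "fx", "fy", "cx", "cy" (pixels), "rvec" (rotation vector, rad) and "tvec" (3), from world to camera coordinates, as OpenCV has them. Camera axes: x right, y down, z forward; pixel columns grow to the right and rows downward; lengths in m; the calibration is good to about 2 mm. A picture is of the moment at which its call begins: read the wrist's pose just before it. get_calibration takes no time and is no camera call; for the wrist camera it gives the pose at the moment of the call.
- workorder.hand_in(): hands the job in, once; it reports no verdict.
The state is a dict: "clock": time; "joint_pos": joint angles; "qvel": joint speeds; "tau": joint torques, N m; "tcp_pos": TCP position; "orientation": TCP orientation; "wrist_force": force on the tool from outside, world axes, zero at the start; "ft_torque": the same for the moment, N m; "finger_gap": finger opening in m.
Only numpy, scipy, OpenCV 4.12 (cv2) and the standard library are available. Lean on these libraries where they do the work, as an engineer would, in place of code of your own. Each camera call takes 0.05 s, during which the arm holds its last target.

## Working session

There is one attempt and no reset: what is moved stays moved. The work goes in short steps, Python scripts to look and compute and a tool call to move; the robot and the scene stay as the last step left them, time stands still between calls to the robot, and variables do not carry over. Pictures are saved under pics/ and viewed, and the job is handed in when it is done.

Besides the shell and the picture viewer there is one more tool, called after "Emit:" as a command line: name --argument value ..., lists and objects as JSON in quotes. play_rows: Moves the arm, as the interface text tells. Its arguments: {"type":"object","properties":{"series":{"type":"string"},"newtons":{"type":"number"}},"required":["series"]}

```bash
mkdir -p pics; ls
python3 - <<'E'
from workcell import get_state, cams
import cv2,numpy as np
s=get_state();print(s['clock'],s['tcp_pos'],s['orientation'],s['finger_gap'])
for n in ['scene','top','wrist']:
    c=cams.get_calibration(n);im=cams.read_camera(n)
    cv2.imwrite(f'pics/{n}0.png',im[:,:,::-1]);print(n,c)
E
```

```text
pics
0.0 [ 0.23840296 -0.52268912  0.21013454] [-8.62909673e-04  9.77207962e-01  2.12282474e-01 -6.89981850e-05] 0.0850678812284984
scene {'fx': 492.41994717973023, 'fy': 492.41994717973023, 'cx': 313.26952605877796, 'cy': 199.8988790174262, 'rvec': array([ 1.1506605 , -2.17164073,  1.15417154]), 'tvec': array([0.21876322, 0.30797402, 0.92731669])}
top {'fx': 500.6676528234732, 'fy': 500.6676528234732, 'cx': 312.00498297773095, 'cy': 191.51691634711068, 'rvec': array([ 2.14093025, -2.19403368,  0.15503114]), 'tvec': array([-0.07629466,  0.49448869,  1.49254968])}
wrist {'fx': 321.6828525200207, 'fy': 321.6828525200207, 'cx': 322.65438403844087, 'cy': 197.60039387254085, 'rvec': array([-2.44036914,  1.57001711,  0.22103119]), 'tvec': array([-0.57345475, -0.03554418,  0.37925831])}
```

View pics/scene0.png

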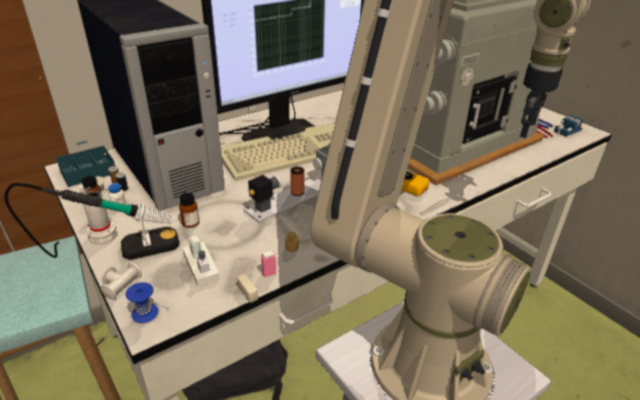

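View pics/top0.png

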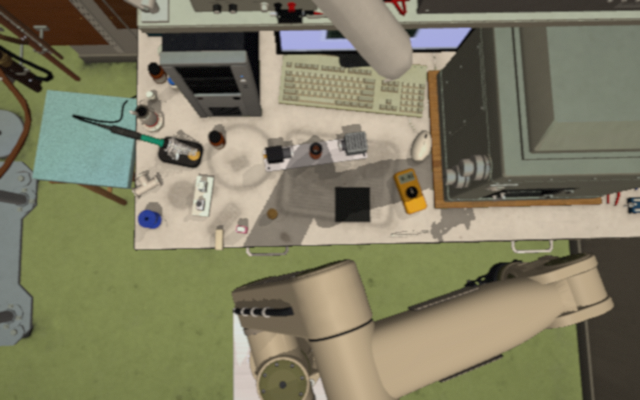

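View pics/wrist0.png

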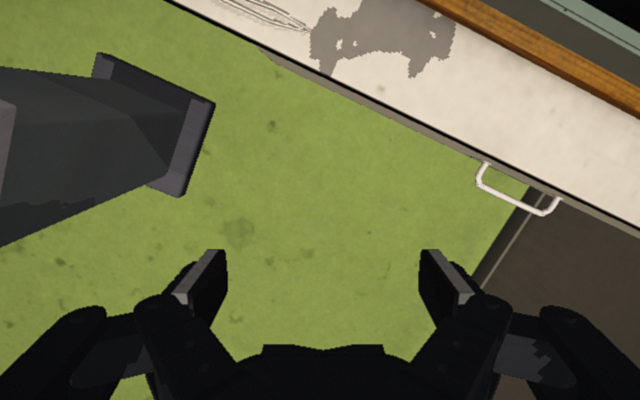

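The top view shows the lamp (grey, 354,143), the detector (black, 275,155), the coil (316,150), the mat (352,204), the rack (203,195), the weight (272,213), the pink look-alike (242,227) and the eraser (219,238). Next I'll enlarge crops and measure.

```bash
cat > h.py <<'E'
import cv2,numpy as np
from workcell import get_state,cams
from scipy.spatial.transform import Rotation as R
def ray(c,u,v):
    M=R.from_rotvec(c['rvec']).as_matrix();d=M.T@np.array([(u-c['cx'])/c['fx'],(v-c['cy'])/c['fy'],1.]);o=-M.T@c['tvec'];return o,d
def onz(c,u,v,z):
    o,d=ray(c,u,v);return o+d*(z-o[2])/d[2]
def proj(c,p):
    M=R.from_rotvec(c['rvec']).as_matrix();q=M@np.array(p)+c['tvec'];return q[0]/q[2]*c['fx']+c['cx'],q[1]/q[2]*c['fy']+c['cy']
E
python3 - <<'E'
from h import *
t=cams.get_calibration('top');s=cams.get_calibration('scene')
im=cv2.imread('pics/top0.png');cv2.imwrite('pics/t1.png',cv2.resize(im[120:250,180:380],None,fx=4,fy=4,interpolation=cv2.INTER_CUBIC))
im=cv2.imread('pics/scene0.png');cv2.imwrite('pics/s1.png',cv2.resize(im[150:310,170:330],None,fx=3.7,fy=3.7,interpolation=cv2.INTER_CUBIC))
for n,u,v,z in [('mat',352,204,.003),('coil',316,150,.085),('rack',203,195,.022),('lamp',354,143,.108),('det',275,155,.1),('weight',272,213,.04)]: print(n,onz(t,u,v,z).round(3))
g=cv2.imread('pics/top0.png')
m=(g.max(2)<45).astype(np.uint8)[180:235,320:385];m=cv2.morphologyEx(m,cv2.MORPH_OPEN,np.ones((3,3)))
k=max(cv2.findContours(m,0,1)[0],key=cv2.contourArea);r=cv2.minAreaRect(k);print(r);print(onz(t,r[0][0]+320,r[0][1]+180,.003))
E
```

```text
mat [ 0.454 -0.212  0.003]
coil [ 0.61  -0.102  0.085]
rack [0.491 0.244 0.022]
lamp [ 0.623 -0.213  0.108]
det [0.594 0.019 0.1  ]
weight [0.429 0.034 0.04 ]
((32.0, 24.0), (32.0, 32.0), 90.0)
[ 0.45412026 -0.21177648  0.003     ]
```

View pics/t1.png

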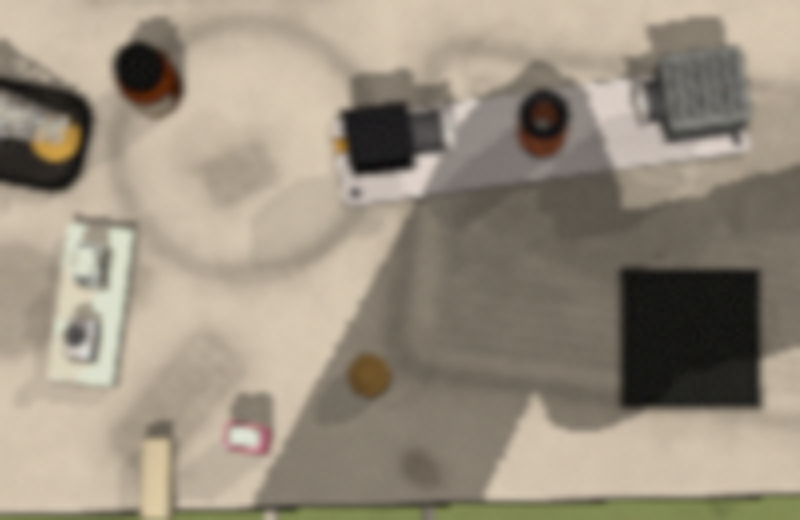

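View pics/s1.png

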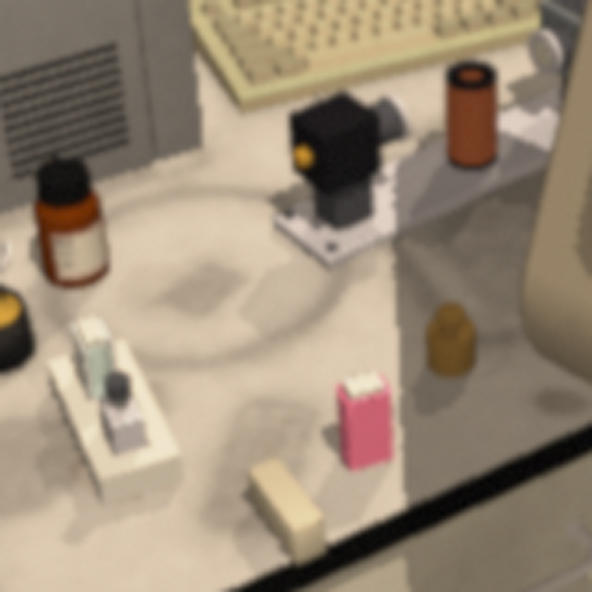

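```bash
cat >> h.py <<'E'
def pose():
    s=get_state();q=np.array(s['orientation']);return np.array(s['tcp_pos']),R.from_quat(q[[1,2,3,0]])
def down(yaw): # tool x at world yaw (deg), z down
    a=np.radians(yaw);x=np.array([np.cos(a),np.sin(a),0]);z=np.array([0,0,-1.]);return R.from_matrix(np.stack([x,np.cross(z,x),z],1))
def plan(wps,grip,start=None):
    """wps: (pos,yaw,n)"""
    p,r=start or pose();rows=[]
    for pos,yaw,n in wps:
        p0,r0=p,r;rt=down(yaw);rv=(r0.inv()*rt).as_rotvec()
        for i in range(n):
            dp=(np.array(pos)-p)/(n-i);sh=np.round(r.inv().apply(dp)*100,2)
            tu=np.round(np.degrees((r.inv()*(rt)).as_rotvec())/(n-i),1)
            if np.linalg.norm(sh)>6.25 or np.linalg.norm(tu)>10.7: print('TOO FAST',sh,tu)
            p=p+r.apply(sh/100);r=r*R.from_rotvec(np.radians(tu));rows.append([grip,*sh,*tu])
    print(len(rows));print('; '.join(' '.join(f'{v:g}' for v in w) for w in rows));return p,r
def yaw():
    x=pose()[1].apply([1,0,0]);return np.degrees(np.arctan2(x[1],x[0]))
E
python3 - <<'E'
from h import *
t=cams.get_calibration('top');s=cams.get_calibration('scene')
f=lambda a,b:(180+(a+.5)/4-.5,120+(b+.5)/4-.5)
a=onz(t,*f(348,204),.01);b=onz(t,*f(748,149),.01);print(a,b,np.linalg.norm(a-b),np.degrees(np.arctan2(*(a-b)[[1,0]])))
print('coil top',onz(t,*f(543,113),.085), 'scene',onz(s,170+472.5/3.7-.5,150+75.5/3.7-.5,.085))
a=onz(t,*f(48,382),.022);b=onz(t,*f(70,218),.022);c=onz(t,*f(135,224),.022);d=onz(t,*f(115,386),.022);print('rack',a,b,c,d,(a+b+c+d)/4,np.linalg.norm(a-b))
print(yaw())
plan([((.40,-.25,.26),60,6),((.47,-.12,.26),97,4)],100)
E
```

```text
[0.5634995  0.04997712 0.01      ] [ 0.59991232 -0.26197407  0.01      ] 0.3140691618205232 96.65778123081515
coil top [ 0.61604196 -0.10054454  0.085     ] scene [ 0.6106592  -0.10063306  0.085     ]
rack [0.43004784 0.27799463 0.022     ] [0.55542474 0.26169364 0.022     ] [0.54965239 0.21214413 0.022     ] [0.42578534 0.22744483 0.022     ] [0.49022758 0.24481931 0.022     ] 0.12643215053618456
24.511905332208105
10
100 4.34 -3.02 -0.82 -0 -0 -5.9; 100 4.62 -2.56 -0.82 -0 -0 -5.9; 100 4.86 -2.07 -0.82 -0 -0 -5.9; 100 5.05 -1.56 -0.83 -0 -0 -5.9; 100 5.18 -1.03 -0.82 -0 -0 -5.9; 100 5.27 -0.49 -0.83 -0.1 -0.1 -6; 100 3.69 -0.11 -0 0 0 -9.2; 100 3.66 0.48 -0 0 0 -9.3; 100 3.53 1.07 -0.01 0 0 -9.2; 100 3.32 1.62 -0 0 0.1 -9.3
```

Emit:
play_rows --series "100 4.34 -3.02 -0.82 0 0 -5.9; 100 4.62 -2.56 -0.82 0 0 -5.9; 100 4.86 -2.07 -0.82 0 0 -5.9; 100 5.05 -1.56 -0.83 0 0 -5.9; 100 5.18 -1.03 -0.82 0 0 -5.9; 100 5.27 -0.49 -0.83 0 0 -6; 100 3.69 -0.11 0 0 0 -9.2; 100 3.66 0.48 0 0 0 -9.3; 100 3.53 1.07 0 0 0 -9.2; 100 3.32 1.62 0 0 0 -9.3; 100 0 0 0 0 0 0; 100 0 0 0 0 0 0"

```text
clock: 1.65
tcp_pos: [0.4699, -0.1205, 0.2602]
orientation: [-0.0, 0.663, 0.749, -0.0]
wrist_force: [-0.5, -0.2, -0.0]
finger_gap: 0.0856
```

Run:
```python
from h import *
print(pose()[0],yaw())
c=cams.get_calibration('wrist');cv2.imwrite('pics/w1.png',cams.read_camera('wrist')[:,:,::-1])
M=R.from_rotvec(c['rvec']).as_matrix();print('cam',-M.T@c['tvec'],M)
```

```text
[ 0.46988076 -0.12046806  0.26015256] 96.96017533519154
cam [ 0.46110378 -0.05125989  0.42336347] [[ 9.92704152e-01  1.20572592e-01 -8.47019592e-04]
 [ 1.16216335e-01 -9.54918969e-01  2.73173068e-01]
 [ 3.21283498e-02 -2.71278477e-01 -9.61964530e-01]]
```

View pics/w1.png

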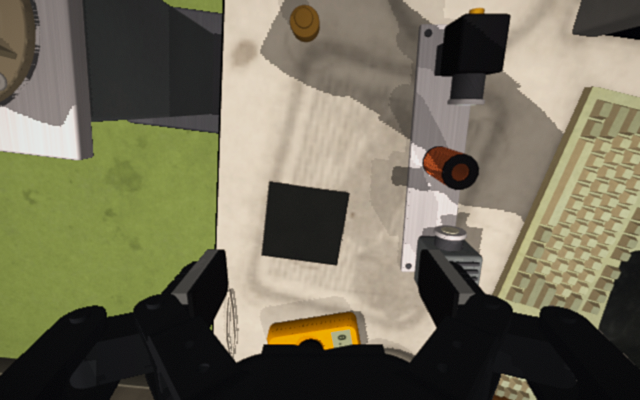

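The wrist view shows the mat (305,223), the coil with its black top disc (459,170), the plate's front edge from (420,25) to (403,270), the lamp at (450,245), the detector at (470,60) and the weight at (305,22).

Run:
```python
from h import *
c=cams.get_calibration('wrist');im=cv2.imread('pics/w1.png')
def big(m,off):
    k=max(cv2.findContours(m,0,cv2.CHAIN_APPROX_NONE)[0],key=cv2.contourArea);return k
m=(im.max(2)<70).astype(np.uint8)
q=np.zeros_like(m);q[140:195,435:485]=m[140:195,435:485]
k=big(q,0);e=cv2.fitEllipse(k);print('disc',e,onz(c,*e[0],.085))
q=np.zeros_like(m);q[175:275,250:360]=m[175:275,250:360]
k=big(q,0);r=cv2.minAreaRect(k);print('mat',r,onz(c,*r[0],.003));b=cv2.boxPoints(r);print([onz(c,*x,.003).round(4) for x in b])
# plate front edge: brightness jump along rows
pts=[]
g=im.astype(int)
for v in (30,60,200,215,230,265):
    row=g[v,395:440];print(v,(row[:,0]-row[:,2]).tolist())
cv2.imwrite('pics/w1c.png',cv2.resize(im[0:290,380:520],None,fx=2,fy=2,interpolation=cv2.INTER_CUBIC))
```

```text
disc ((459.6233825683594, 171.47715759277344), (34.34571075439453, 37.726898193359375), 60.463165283203125) [ 0.61415153 -0.10068984  0.085     ]
mat ((303.9047546386719, 223.2410125732422), (79.76210021972656, 73.29912567138672), 7.9893269538879395) [ 0.45361538 -0.21011465  0.003     ]
[array([ 0.3952, -0.2643,  0.003 ]), array([ 0.4017, -0.1564,  0.003 ]), array([ 0.5089, -0.1589,  0.003 ]), array([ 0.5096, -0.2681,  0.003 ])]
30 [-24, -24, -23, -22, -20, -19, -17, -18, -19, -18, -17, -18, -17, -17, -17, -16, -16, -16, -17, -16, -16, -15, -17, -12, -7, -8, -8, -8, -9, -7, -6, -1, 1, 2, 1, 0, -6, -7, -8, -8, -8, -9, -7, -8, -8]
60 [-21, -22, -23, -23, -23, -23, -23, -23, -23, -23, -22, -24, -22, -23, -23, -23, -22, -21, -20, -20, -19, -11, -5, -7, -8, -9, -9, -8, -9, -8, -9, -10, -7, -8, -8, -8, -9, -8, -9, -7, -4, -1, 1, 0, 0]
200 [-32, -31, -30, -30, -30, -29, -30, -31, -33, -32, -20, -12, -15, -15, -14, -15, -15, -16, -15, -15, -15, -17, -15, -16, -14, -16, -15, -15, -16, -16, -17, -15, -14, -14, -15, -16, -16, -15, -15, -15, -16, -16, -15, -12, -10]
215 [-33, -34, -33, -33, -32, -32, -32, -33, -31, -21, -15, -16, -15, -14, -14, -15, -15, -14, -14, -15, -17, -16, -16, -15, -16, -16, -15, -15, -15, -15, -14, -16, -16, -16, -16, -16, -16, -16, -16, -16, -14, -15, -15, -11, -13]
230 [-31, -31, -32, -32, -32, -32, -33, -30, -18, -13, -16, -15, -15, -15, -15, -15, -15, -15, -16, -16, -17, -15, -15, -17, -15, -15, -16, -16, -12, -9, -9, -9, -9, -10, -9, -9, -10, -10, -10, -8, -7, -6, -6, -6, -5]
265 [-33, -33, -33, -32, -30, -20, -12, -15, -14, -16, -13, -3, 1, 2, 3, 0, -10, -18, -16, -16, -12, -2, 2, 0, 1, 0, 0, -1, 0, 0, 1, -1, 0, 0, 1, -1, -1, 1, -1, -1, 1, 2, 0, 0, -4]
```

View pics/w1c.png

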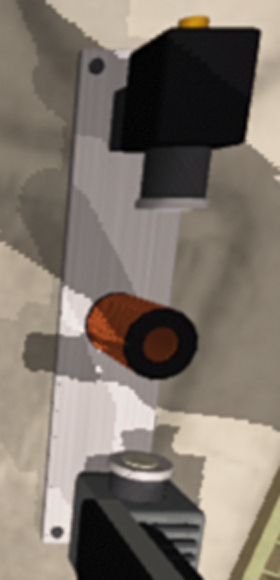

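Run:
```python
from h import *
c=cams.get_calibration('wrist')
P=[(418.5,30),(416,60),(405,200),(404,215),(403,230),(400,265)]
for z in (0,.01):
    w=np.array([onz(c,*p,z) for p in P]);k=np.polyfit(w[:,1],w[:,0],1);ang=np.degrees(np.arctan2(1,k[0]));x=np.polyval(k,-.1005);print(z,ang,w[[0,-1]].round(4),'front edge at coil',x,'spindle x',x+.035/np.sin(np.radians(ang)))
plan([((.614,-.1007,.20),97,4),((.614,-.1007,.067),97,5)],100)
```

```text
0 96.60295952905032 [[ 0.5637  0.0488  0.    ]
 [ 0.5991 -0.2587 -0.    ]] front edge at coil 0.5808486781308172 spindle x 0.6160823894203343
0.01 96.60295952905037 [[ 0.5612  0.0464  0.01  ]
 [ 0.5958 -0.2538  0.01  ]] front edge at coil 0.5781526462345851 spindle x 0.6133863575241022
9
100 0.07 3.64 1.5 -0 0 -0; 100 0.06 3.64 1.5 -0 0 -0; 100 0.07 3.64 1.51 -0 0 -0; 100 0.06 3.64 1.5 -0 0 -0.1; 100 0 0 2.66 -0 0 0; 100 0 0 2.66 -0 0 0; 100 0 0 2.66 -0 0 0; 100 0 0 2.66 -0 0 0; 100 0 0.01 2.66 -0 0 0
```

Yaw 96.6–97° for the light path, with the coil at (0.614, −0.101). The approach goes over the plate and straight down.

Emit:
play_rows --series "100 0.07 3.64 1.5 0 0 0; 100 0.06 3.64 1.5 0 0 0; 100 0.07 3.64 1.5 0 0 0; 100 0.06 3.64 1.5 0 0 0; 100 0 0 0 0 0 0; 100 0 0 2.66 0 0 0; 100 0 0 2.66 0 0 0; 100 0 0 2.66 0 0 0; 100 0 0 2.66 0 0 0; 100 0 0 2.66 0 0 0; 100 0 0 0 0 0 0; 100 0 0 0 0 0 0" --newtons 30

```text
clock: 3.2
tcp_pos: [0.6145, -0.1009, 0.0689]
orientation: [0.001, 0.663, 0.749, 0.0]
wrist_force: [0.7, 0.2, 0.6]
finger_gap: 0.0852
```

Run:
```python
from h import *
print(pose()[0],yaw(),get_state()['wrist_force'])
cv2.imwrite('pics/w2.png',cams.read_camera('wrist')[:,:,::-1])
```

```text
[ 0.6144811  -0.10090116  0.06885538] 96.93890337219675 [0.72116015 0.23086677 0.64267837]
```

View pics/w2.png

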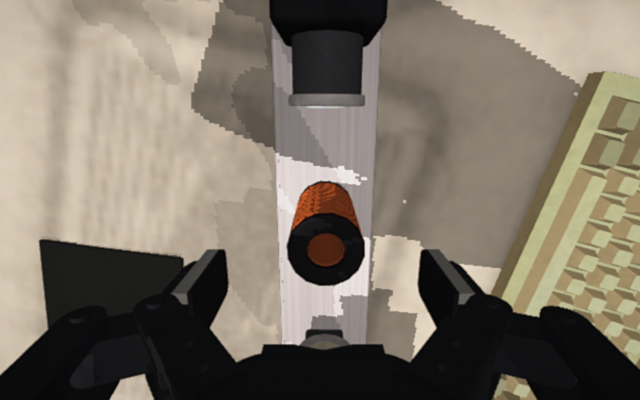

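The coil's disc centre is at (326,249), centred between the pads at 225 and 420. Closing on it.

Emit:
play_rows --series "0 0 0 0 0 0 0; 0 0 0 0 0 0 0; 0 0 0 0 0 0 0; 0 0 0 0 0 0 0; 0 0 0 0 0 0 0; 0 0 0 0 0 0 0" --newtons 30

```text
clock: 4.0
tcp_pos: [0.6143, -0.1, 0.0673]
orientation: [-0.0, 0.663, 0.749, -0.0]
wrist_force: [0.8, -0.3, -0.3]
finger_gap: -0.0002
```

Run:
```python
from h import *
print(pose()[0],yaw(),get_state()['wrist_force'],get_state()['finger_gap'])
c=cams.get_calibration('wrist');print(onz(c,326,249,.085))
cv2.imwrite('pics/w3.png',cams.read_camera('wrist')[:,:,::-1])
```

```text
[ 0.61430127 -0.09999235  0.06732579] 97.01075178669001 [ 0.75010945 -0.27817764 -0.28668717] -0.00016468551827629238
[ 0.61519216 -0.09774843  0.085     ]
```

View pics/w3.png

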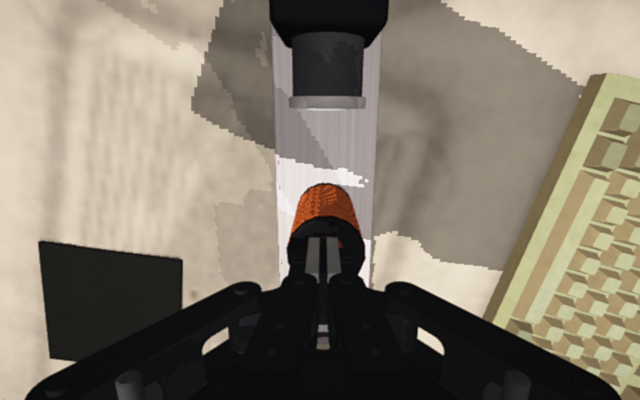

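Run:
```python
from h import *
c=cams.get_calibration('wrist');p,r=pose()
for d in (-.02,0,.019): print(d,proj(c,p+r.apply([0,0,d])), proj(c,p+r.apply([.011,0,d])))
for z in (.085,.075,.065):
  print(z,[onz(c,*q,z).round(4) for q in ((288,249),(363,249),(326,213),(326,285))])
  
im=cv2.imread('pics/w3.png');cv2.imwrite('pics/w3c.png',cv2.resize(im[170:370,230:420],None,fx=3,fy=3,interpolation=cv2.INTER_CUBIC))
cv2.imwrite('pics/s3.png',cams.read_camera('scene')[:,:,::-1])
im=cv2.imread('pics/s3.png');cv2.imwrite('pics/s3c.png',cv2.resize(im[120:240,220:340],None,fx=5,fy=5,interpolation=cv2.INTER_CUBIC))
```

```text
-0.02 (np.float64(323.71658830152217), np.float64(254.99494234571105)) (np.float64(323.722918323071), np.float64(233.98406769752955))
0 (np.float64(323.60856131964954), np.float64(238.7446391344451)) (np.float64(323.6123126499501), np.float64(219.78776133681507))
0.019 (np.float64(323.5257488642693), np.float64(226.2873114717616)) (np.float64(323.52784184299986), np.float64(208.94588116768477))
0.085 [array([ 0.5966, -0.1   ,  0.085 ]), array([ 0.6333, -0.0955,  0.085 ]), array([ 0.6129, -0.0792,  0.085 ]), array([ 0.6177, -0.1176,  0.085 ])]
0.075 [array([ 0.596 , -0.1048,  0.075 ]), array([ 0.6352, -0.1   ,  0.075 ]), array([ 0.6134, -0.0825,  0.075 ]), array([ 0.6185, -0.1235,  0.075 ])]
0.065 [array([ 0.5954, -0.1096,  0.065 ]), array([ 0.6371, -0.1044,  0.065 ]), array([ 0.6139, -0.0859,  0.065 ]), array([ 0.6194, -0.1295,  0.065 ])]
```

View pics/w3c.png

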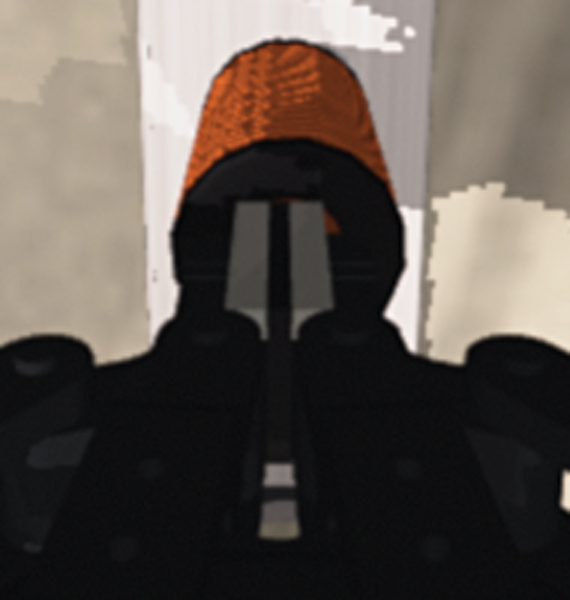

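View pics/s3c.png

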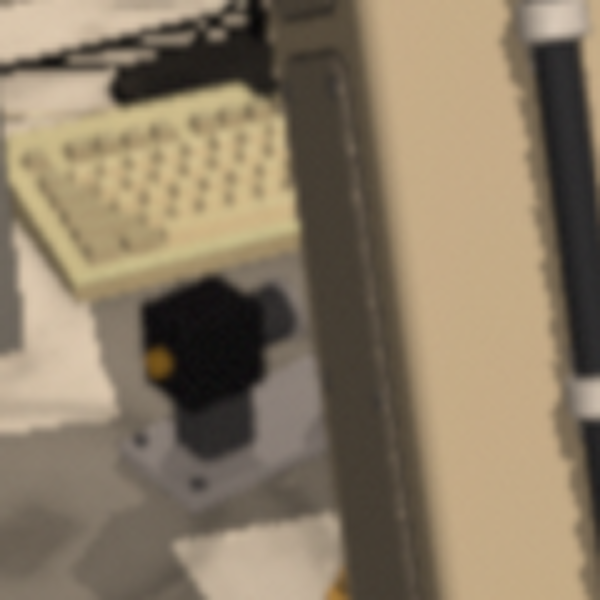

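Run:
```python
from h import *
c=cams.get_calibration('wrist');p,r=pose()
for d in (-.06,-.05,-.04,-.03,-.02,0,.006,.019): print(d,*[np.round(proj(c,p+r.apply([x,-.0425,d])),0) for x in(.011,-.011)])
im=cv2.imread('pics/w2.png');cv2.imwrite('pics/w2c.png',cv2.resize(im[200:400,100:300],None,fx=3,fy=3,interpolation=cv2.INTER_CUBIC))
```

```text
-0.06 [206. 277.] [211. 329.]
-0.05 [215. 264.] [220. 313.]
-0.04 [222. 252.] [227. 298.]
-0.03 [229. 243.] [233. 286.]
-0.02 [235. 234.] [238. 275.]
0 [245. 220.] [247. 257.]
0.006 [247. 216.] [250. 252.]
0.019 [252. 209.] [254. 243.]
```

View pics/w2c.png

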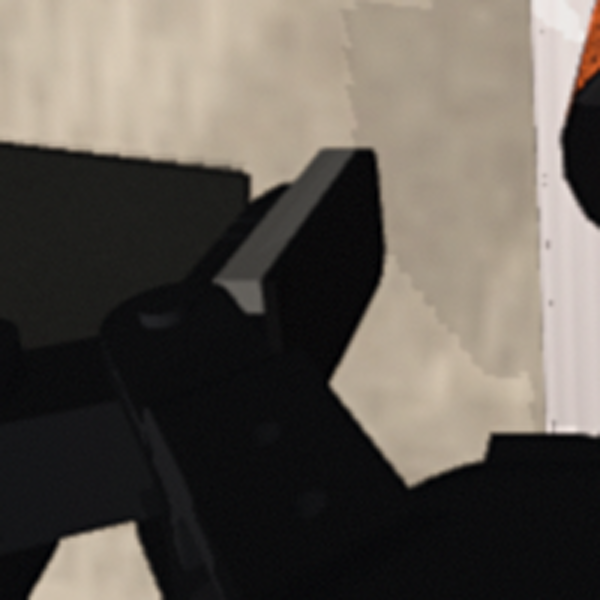

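The fingers shut on air at 4.0 s. In the picture the open pad tips sit at (226,250) and (227,288), which puts them about 43 mm further back along the tool than the stated TCP geometry. Closed, the tips were at z≈0.091, just above the coil top at 0.085, so nothing was disturbed. I'll reopen, go about 42 mm lower and check the picture before trusting this offset.

Emit:
play_rows --series "100 0 0 -1.5 0 0 0; 100 0 0 0 0 0 0; 100 0 0 0 0 0 0; 100 0 0 0 0 0 0; 100 0 0 0 0 0 0; 100 0 0 1.9 0 0 0; 100 0 0 1.9 0 0 0; 100 0 0 1.8 0 0 0; 100 0 0 0 0 0 0; 100 0 0 0 0 0 0" --newtons 30

```text
clock: 5.35
tcp_pos: [0.6147, -0.1001, 0.0269]
orientation: [0.0, 0.663, 0.749, 0.0]
wrist_force: [0.3, -0.6, 0.4]
finger_gap: 0.0855
```

Run:
```python
from h import *
print(pose()[0],yaw(),get_state()['wrist_force'],get_state()['finger_gap'])
cv2.imwrite('pics/w4.png',cams.read_camera('wrist')[:,:,::-1])
```

```text
[ 0.61468083 -0.10013859  0.02690865] 97.010847040931 [ 0.33247744 -0.61355473  0.4451676 ] 0.08554758406567611
```

View pics/w4.png

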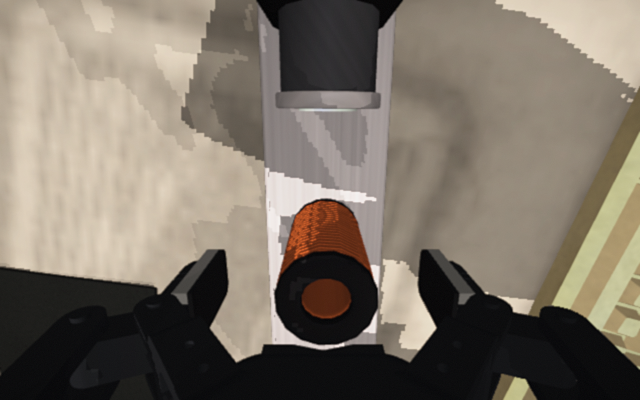

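The coil disc is at (326,297), about 100 px wide, between the pads and clearly higher than the tips. Closing.

Emit:
play_rows --series "0 0 0 0 0 0 0; 0 0 0 0 0 0 0; 0 0 0 0 0 0 0; 0 0 0 0 0 0 0; 0 0 0 0 0 0 0" --newtons 30

```text
clock: 6.02
tcp_pos: [0.6148, -0.1001, 0.0269]
orientation: [0.0, 0.663, 0.749, 0.0]
wrist_force: [0.4, -0.4, 4.2]
finger_gap: 0.0391
```

Run:
```python
from h import *
print(pose()[0],yaw(),get_state()['wrist_force'],get_state()['finger_gap'])
cv2.imwrite('pics/w5.png',cams.read_camera('wrist')[:,:,::-1])
```

```text
[ 0.61480003 -0.10011429  0.02692477] 97.01453581623888 [ 0.40696807 -0.38584584  4.191709  ] 0.03905923096049659
```

View pics/w5.png

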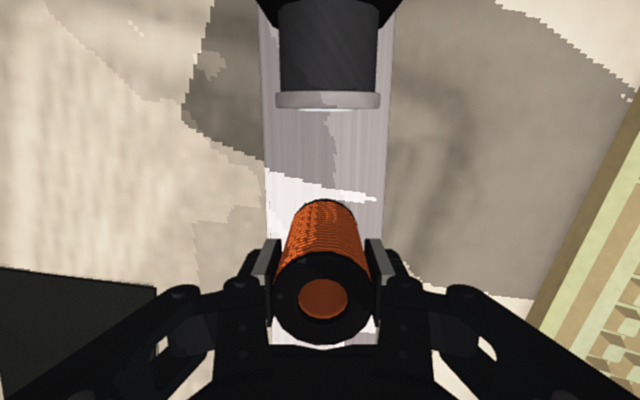

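Run:
```python
from h import *
y=97.0
plan([((.6148,-.1001,.095),y,6),((.48,-.12,.095),y,4),((.454,-.210,.095),y,3),((.454,-.210,.027),y,4)],0)
```

```text
17
0 -0 0 -1.14 0 0 0; 0 -0 0 -1.13 0 0 0; 0 -0 0 -1.14 0 0 0; 0 -0 0 -1.13 0 0 0; 0 -0 0.01 -1.14 0 0 0; 0 -0 0 -1.13 0.1 0 0; 0 -0.08 -3.41 0 -0 0 0; 0 -0.08 -3.4 0 -0 0 0; 0 -0.09 -3.41 0.01 -0 0 0; 0 -0.08 -3.4 0 -0 0 0; 0 -2.87 -1.23 0 -0 0 0; 0 -2.87 -1.23 0 -0 0 0; 0 -2.88 -1.22 0.01 -0 0 0; 0 0 0 1.7 -0 0 0; 0 0 0 1.7 -0 0 0; 0 0 0 1.7 -0 0 0; 0 0.01 0 1.7 -0 0 0
```

Emit:
play_rows --series "0 0 0 -0.6 0 0 0; 0 0 0 -1.2 0 0 0; 0 0 0 -1.2 0 0 0; 0 0 0 -1.2 0 0 0; 0 0 0 -1.2 0 0 0; 0 0 0 -1.4 0 0 0; 0 0 0 0 0 0 0; 0 0 0 0 0 0 0" --newtons 35

```text
clock: 7.08
tcp_pos: [0.6142, -0.1, 0.0942]
orientation: [-0.0, 0.663, 0.749, -0.0]
wrist_force: [-0.0, 0.0, -1.9]
finger_gap: 0.0389
```

Run:
```python
from h import *
print(pose()[0],yaw(),get_state()['wrist_force'],get_state()['finger_gap'])
cv2.imwrite('pics/w6.png',cams.read_camera('wrist')[:,:,::-1])
plan([((.48,-.12,.095),97,4),((.454,-.210,.095),97,3),((.454,-.210,.027),97,4)],0)
```

```text
[ 0.6142068  -0.09998839  0.09423105] 97.01325944284865 [-0.03854061  0.03200364 -1.92242635] 0.03891921500888848
11
0 -0.09 -3.38 -0.03 -0 -0 0; 0 -0.09 -3.39 -0.02 -0 -0 0; 0 -0.09 -3.38 -0.03 -0 -0 0; 0 -0.09 -3.39 -0.02 -0 -0 0; 0 -2.87 -1.23 -0 -0 -0 0; 0 -2.87 -1.22 -0 -0 -0 0; 0 -2.87 -1.23 -0 -0 -0 0; 0 -0 0 1.7 -0 -0 0; 0 -0 0 1.7 -0 -0 0; 0 -0 0 1.7 -0 -0 0; 0 -0.01 0.01 1.7 -0 -0 0
```

View pics/w6.png

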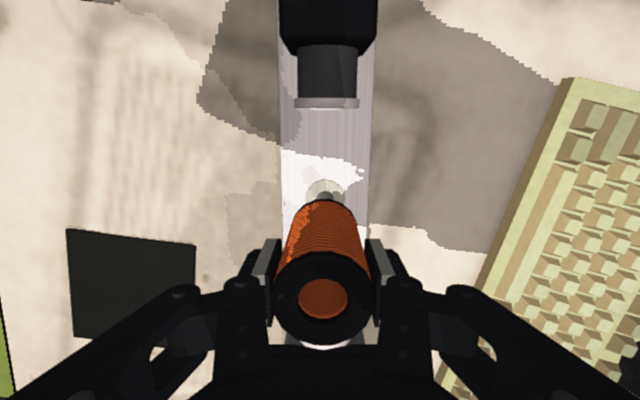

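The coil is lifted. It hasn't shifted in the pads, the 1.9 N load matches 180 g, and the spindle base shows at (325,195). Next is the mat.

Emit:
play_rows --series "0 -0.09 -2.4 0 0 0 0; 0 -0.09 -3.4 0 0 0 0; 0 -0.09 -3.4 0 0 0 0; 0 -0.09 -3.4 0 0 0 0; 0 -1.6 -1.6 0 0 0 0; 0 -2.4 -1 0 0 0 0; 0 -2.4 -1 0 0 0 0; 0 -2.22 -1.05 0 0 0 0; 0 0 0 1.5 0 0 0; 0 0 0 2 0 0 0; 0 0 0 1.5 0 0 0; 0 0 0 1 0 0 0"

```text
clock: 8.62
tcp_pos: [0.4535, -0.2092, 0.0329]
orientation: [-0.001, 0.662, 0.749, -0.0]
wrist_force: [-0.2, 0.3, -1.7]
finger_gap: 0.0388
```

Emit:
play_rows --series "0 0 0 0.5 0 0 0; 0 0 0 0 0 0 0; 0 0 0 0 0 0 0"

```text
clock: 9.0
tcp_pos: [0.4546, -0.2104, 0.0299]
orientation: [0.001, 0.663, 0.749, 0.0]
wrist_force: [0.5, -0.8, -1.2]
finger_gap: 0.0391
```

Run:
```python
from h import *
print(pose()[0],yaw(),get_state()['wrist_force'],get_state()['finger_gap'])
```

```text
[ 0.45456477 -0.2104404   0.02991205] 97.01465345118321 [ 0.5356399  -0.75831999 -1.24541101] 0.03912344016760054
```

Emit:
play_rows --series "0 0 0 0.4 0 0 0; 0 0 0 0.4 0 0 0; 0 0 0 0.1 0 0 0; 0 0 0 0 0 0 0; 0 0 0 0 0 0 0"

```text
clock: 9.62
tcp_pos: [0.4541, -0.2102, 0.0205]
orientation: [0.0, 0.663, 0.749, -0.0]
wrist_force: [0.7, 0.6, -1.9]
finger_gap: 0.0388
```

Emit:
play_rows --series "0 0 0 0.1 0 0 0; 0 0 0 0 0 0 0; 0 0 0 0 0 0 0"

```text
clock: 10.0
tcp_pos: [0.4544, -0.2104, 0.0199]
orientation: [0.0, 0.663, 0.749, -0.0]
wrist_force: [-1.5, 1.1, 4.9]
finger_gap: 0.0392
```

Contact: the force went from −1.9 to +4.9 N. Releasing now.

Emit:
play_rows --series "55 0 0 0 0 0 0; 70 0 0 0 0 0 0; 100 0 0 0 0 0 0; 100 0 0 0 0 0 0; 100 0 0 0 0 0 0; 100 0 0 -1.5 0 0 0; 100 0 0 -2.5 0 0 0; 100 0 0 -4 0 0 0; 100 0 0 -4 0 0 0; 100 0 0 -3 0 0 0; 100 0 0 0 0 0 0"

```text
clock: 11.38
tcp_pos: [0.4558, -0.2114, 0.1731]
orientation: [0.003, 0.663, 0.749, 0.0]
wrist_force: [-0.6, -0.4, -0.7]
finger_gap: 0.0856
```

Run:
```python
from h import *
print(pose()[0],yaw(),get_state()['wrist_force'],get_state()['finger_gap'])
c=cams.get_calibration('wrist');cv2.imwrite('pics/w7.png',cams.read_camera('wrist')[:,:,::-1])
print(proj(c,(.454,-.21,.078)))
# rack (.4902,.2448) yaw -7.4 ; view from beside
plan([((.46,-.03,.26),50,6),((.46,.17,.26),0,5)],100)
print(get_state()['joint_pos'])
```

```text
[ 0.45581762 -0.21136026  0.17305558] 97.0115438972721 [-0.57627904 -0.35161398 -0.70948655] 0.08558708443502502
(np.float64(320.7000235954227), np.float64(191.16962596438728))
11
100 2.98 0.46 -1.49 0 0 7.8; 100 3.01 0.05 -1.49 0 0 7.8; 100 2.99 -0.36 -1.48 0.1 0 7.9; 100 2.91 -0.77 -1.48 0 0 7.8; 100 2.78 -1.16 -1.49 0.1 0 7.9; 100 2.58 -1.54 -1.48 0 0 7.8; 100 3.07 -2.57 -0 0 0 10; 100 2.57 -3.06 -0 0 0 10; 100 2 -3.46 -0.01 0 0 10; 100 1.37 -3.76 -0 0 0 10; 100 0.69 -3.94 -0.01 0 0 10
[-5.94023477e-01  1.84520460e-01 -2.21634123e-01  1.16102804e+00
 -5.48612509e-05  8.54360970e-01]
```

View pics/w7.png

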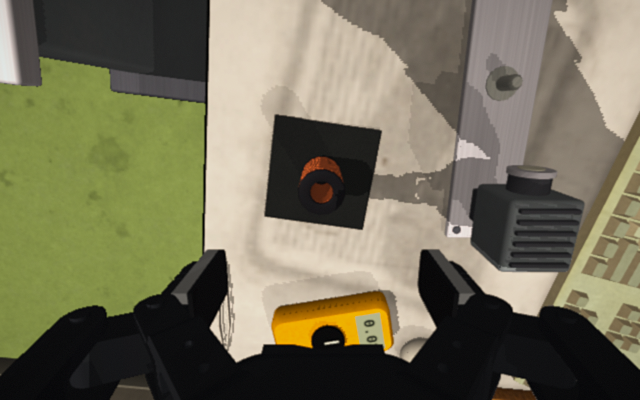

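The coil stands upright and centred on the mat at (322,188). The spindle tip is visible at (514,82). Next I'll hover near the rack at yaw ≈172°, since joint 6 rules out −7°.

Run:
```python
from h import *
c=cams.get_calibration('wrist')
print('spindle tip',onz(c,516,82,.035))
plan([((.50,.24,.22),172.6,11)],100)
im=cv2.imread('pics/w7.png');cv2.imwrite('pics/w7c.png',cv2.resize(im[40:250,440:600],None,fx=3,fy=2.8,interpolation=cv2.INTER_CUBIC))
```

```text
spindle tip [ 0.61243452 -0.10084484  0.035     ]
11
100 4.02 0.91 -0.45 0 0 -6.9; 100 3.88 1.38 -0.45 0 0 -6.9; 100 3.68 1.84 -0.45 0 0 -6.9; 100 3.44 2.27 -0.45 -0 0 -6.9; 100 3.14 2.67 -0.45 -0 0 -6.9; 100 2.79 3.02 -0.45 -0 0 -6.8; 100 2.42 3.33 -0.45 -0 0 -6.9; 100 2 3.6 -0.45 -0 0.1 -6.8; 100 1.56 3.81 -0.45 -0 0 -6.9; 100 1.09 3.97 -0.45 -0 0 -6.8; 100 0.61 4.07 -0.45 -0 0.1 -6.9
```

View pics/w7c.png

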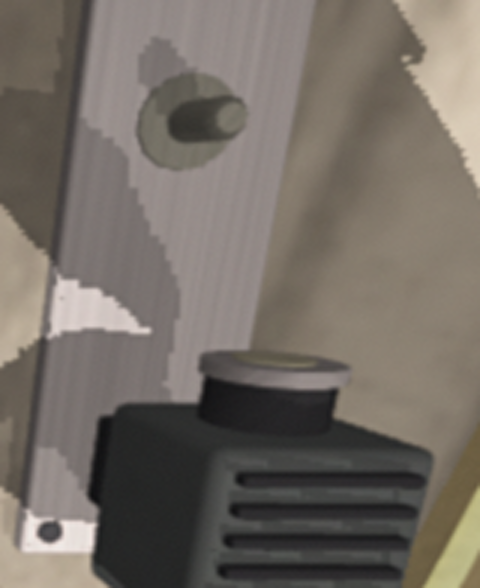

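Emit:
play_rows --series "100 4.02 0.91 -0.45 0 0 -6.9; 100 3.88 1.38 -0.45 0 0 -6.9; 100 3.68 1.84 -0.45 0 0 -6.9; 100 3.44 2.27 -0.45 0 0 -6.9; 100 3.14 2.67 -0.45 0 0 -6.9; 100 2.79 3.02 -0.45 0 0 -6.8; 100 2.42 3.33 -0.45 0 0 -6.9; 100 2 3.6 -0.45 0 0 -6.8; 100 1.56 3.81 -0.45 0 0 -6.9; 100 1.09 3.97 -0.45 0 0 -6.8; 100 0.61 4.07 -0.45 0 0 -6.9; 100 0 0 0 0 0 0"

```text
clock: 12.92
tcp_pos: [0.4987, 0.2427, 0.2176]
orientation: [-0.001, 0.062, 0.998, -0.0]
wrist_force: [0.1, -0.9, -0.5]
finger_gap: 0.0851
```

Run:
```python
from h import *
print(pose()[0],yaw(),get_state()['wrist_force'],get_state()['finger_gap'])
cv2.imwrite('pics/w8.png',cams.read_camera('wrist')[:,:,::-1])
```

```text
[0.49868345 0.24265848 0.21758078] 172.84328919331801 [ 0.10470286 -0.88938376 -0.50995407] 0.08512203260280975
```

View pics/w8.png

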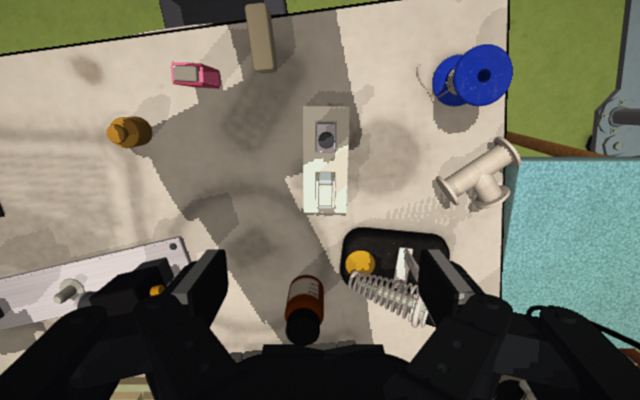

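The rack shows at (326,160). The blank with its round dark knob is at (325,137) and the glass cell with its white stopper at (326,190). The pink look-alike stands apart at (195,74). Nearby are the soldering stand (395,255) and a brown bottle (304,305). I'll enlarge to confirm and measure.

Run:
```python
from h import *
c=cams.get_calibration('wrist')
im=cv2.imread('pics/w8.png');cv2.imwrite('pics/w8c.png',cv2.resize(im[95:225,280:370],None,fx=5,fy=4.6,interpolation=cv2.INTER_CUBIC))
for u,v,z in [(345,235,.02),(375,228,.02),(400,228,.02),(304,320,.08),(303,280,.0),(348,275,.06),(405,250,.06)]: print(u,v,onz(c,u,v,z).round(3))
```

```text
345 235 [0.58  0.258 0.02 ]
375 228 [0.576 0.295 0.02 ]
400 228 [0.58  0.324 0.02 ]
304 320 [0.648 0.202 0.08 ]
303 280 [0.645 0.196 0.   ]
348 275 [0.611 0.255 0.06 ]
405 250 [0.589 0.32  0.06 ]
```

View pics/w8c.png

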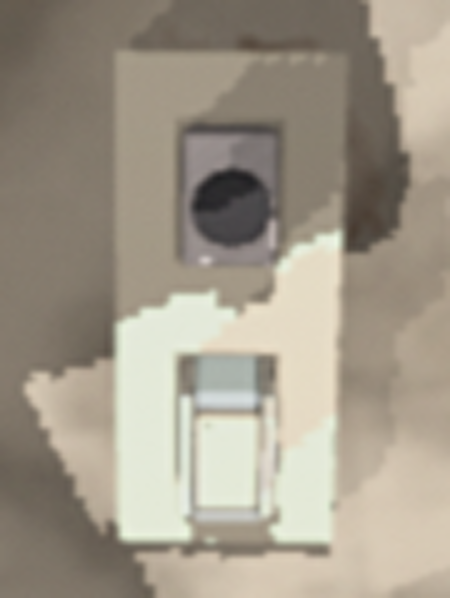

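Run:
```python
from h import *
c=cams.get_calibration('wrist')
f=lambda a,b:(280+(a+.5)/5-.5,95+(b+.5)/4.6-.5)
print('stopper',onz(c,*f(228,462),.064))
q=[onz(c,*f(*p),.022) for p in [(115,52),(347,52),(332,540),(118,540)]];q=np.array(q);print(q.round(4));m=q.mean(0);d=(q[2]+q[3]-q[0]-q[1]);d/=np.linalg.norm(d);print('rack',m,'slot',m+.028*d,np.degrees(np.arctan2(d[1],d[0])))
a=np.array([onz(c,*f(*p),.064) for p in [(195,412),(262,412),(258,512),(193,512)]]);print(a.round(4)); e=a[2]+a[3]-a[0]-a[1];print('stopper yaw',np.degrees(np.arctan2(e[1],e[0])))
```

```text
stopper [0.51571137 0.24181961 0.064     ]
[[0.4257 0.229  0.022 ]
 [0.432  0.2784 0.022 ]
 [0.5507 0.2623 0.022 ]
 [0.5443 0.2125 0.022 ]]
rack [0.48818542 0.24554351 0.022     ] slot [0.51592298 0.24171883 0.022     ] -7.850893267836304
[[0.5036 0.2366 0.064 ]
 [0.5053 0.2501 0.064 ]
 [0.528  0.2465 0.064 ]
 [0.5263 0.2332 0.064 ]]
stopper yaw -8.74085784734992
```

The slot centre from the rack (0.5159, 0.2417) and the stopper (0.5157, 0.2418) agree. The crop confirms the clear cell with the white stopper in the far slot. Descending.

Run:
```python
from h import *
plan([((.5158,.2418,.12),172,4),((.5158,.2418,.045),172,4)],100)
```

```text
8
100 -0.43 0.07 2.44 -0 -0 0.2; 100 -0.43 0.07 2.44 -0 -0 0.2; 100 -0.44 0.08 2.43 -0 -0.1 0.2; 100 -0.43 0.07 2.44 -0.1 -0 0.1; 100 0 0 1.87 0 -0 0; 100 0 0 1.88 0 -0 0; 100 0 0 1.87 0 -0 0; 100 0 0 1.88 0 -0 0
```

Emit:
play_rows --series "100 -0.43 0.07 2.44 0 0 0.2; 100 -0.43 0.07 2.44 0 0 0.2; 100 -0.44 0.08 2.43 0 0 0.2; 100 -0.43 0.07 2.44 0 0 0.2; 100 0 0 1.87 0 0 0; 100 0 0 1.88 0 0 0; 100 0 0 1.87 0 0 0; 100 0 0 1.88 0 0 0; 100 0 0 0 0 0 0; 100 0 0 0 0 0 0"

```text
clock: 14.22
tcp_pos: [0.5169, 0.2403, 0.0467]
orientation: [-0.0, 0.072, 0.997, -0.0]
wrist_force: [0.3, 0.7, 0.2]
finger_gap: 0.0854
```

Run:
```python
from h import *
print(pose()[0],yaw(),get_state()['wrist_force'],get_state()['finger_gap'])
cv2.imwrite('pics/w9.png',cams.read_camera('wrist')[:,:,::-1])
plan([((.5158,.2418,.005),172,3)],100)
```

```text
[0.51688865 0.24031089 0.04668192] 171.73795677481206 [0.29375427 0.69769878 0.21500424] 0.08544365603346532
3
100 0.06 0.03 1.4 0 0 -0.1; 100 0.05 0.03 1.4 0 0 -0.1; 100 0.06 0.04 1.41 0 0 -0
```

View pics/w9.png

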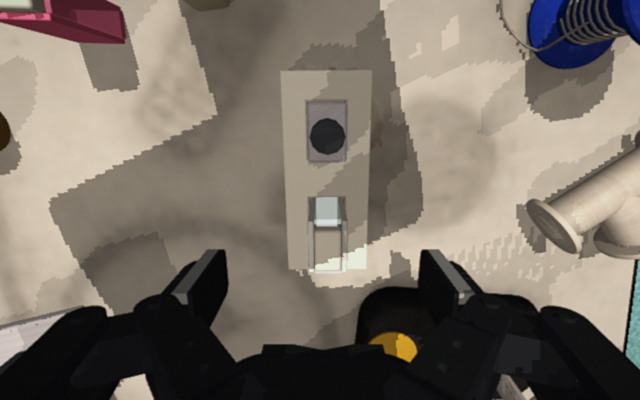

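Run:
```python
from h import *
c=cams.get_calibration('wrist');p,r=pose();print(p)
im=cv2.imread('pics/w9.png');cv2.imwrite('pics/w9c.png',cv2.resize(im[180:290,270:390],None,fx=5,fy=5,interpolation=cv2.INTER_CUBIC))
for d in(-.043,): print(proj(c,p+r.apply([0,0,d])))
print(onz(c,328,247,.064))
```

```text
[0.51729183 0.24060995 0.04705955]
(np.float64(321.96954302583003), np.float64(279.6025358216699))
[0.5148094  0.24393464 0.064     ]
```

View pics/w9c.png

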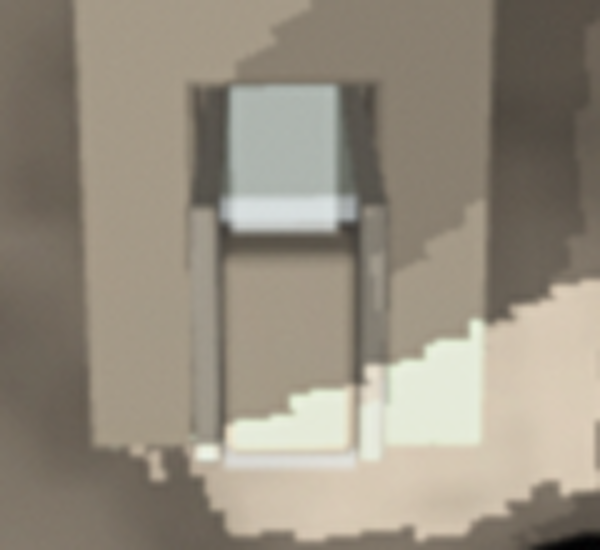

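Run:
```python
from h import *
c=cams.get_calibration('wrist');p,r=pose();print(p,yaw())
w=onz(c,327.2,249.6,.064);print(w, r.inv().apply(w-p))
g=[onz(c,270+(a+.5)/5-.5,180+(b+.5)/5-.5,.059) for a,b in [(190,205),(388,205),(383,458),(193,458)]]
g=np.array(g);print(g.round(4),g.mean(0),r.inv().apply(g.mean(0)-p))
```

```text
[0.51729183 0.24060995 0.04705955] 171.75574325080606
[0.51613911 0.24334699 0.064     ] [ 0.00151972  0.00254616 -0.01694126]
[[0.5014 0.2356 0.059 ]
 [0.5043 0.2552 0.059 ]
 [0.5321 0.2512 0.059 ]
 [0.5292 0.2315 0.059 ]] [0.51675926 0.24338048 0.059     ] [ 0.00091478  0.00266743 -0.01194076]
```

Emit:
play_rows --series "100 0.12 0.24 0.2 0 0 0; 100 0 0 1.4 0 0 0; 100 0 0 1.4 0 0 0; 100 0 0 1.1 0 0 0; 100 0 0 0 0 0 0; 100 0 0 0 0 0 0"

```text
clock: 15.02
tcp_pos: [0.5161, 0.2436, 0.0053]
orientation: [-0.0, 0.071, 0.997, -0.0]
wrist_force: [0.0, -0.3, 0.5]
finger_gap: 0.0854
```

Run:
```python
from h import *
print(pose()[0],yaw(),get_state()['wrist_force'],get_state()['finger_gap'])
cv2.imwrite('pics/w10.png',cams.read_camera('wrist')[:,:,::-1])
```

```text
[0.51610746 0.24358646 0.00532136] 171.8088115206168 [ 0.00400291 -0.31205599  0.50284597] 0.08535461794276196
```

View pics/w10.png

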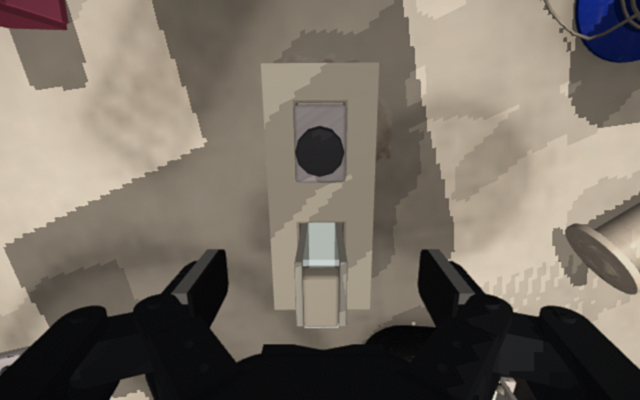

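The cell is centred between the pads (u≈321, glass rows 267–327), and the pads match it along the frosted faces. Closing.

Emit:
play_rows --series "0 0 0 0 0 0 0; 0 0 0 0 0 0 0; 0 0 0 0 0 0 0; 0 0 0 0 0 0 0; 0 0 0 0 0 0 0; 0 0 0 0 0 0 0" --newtons 25

```text
clock: 15.82
tcp_pos: [0.5162, 0.2436, 0.0055]
orientation: [0.0, 0.071, 0.997, 0.0]
wrist_force: [0.2, -0.2, 1.7]
finger_gap: 0.0197
```

Run:
```python
from h import *
print(pose()[0],yaw(),get_state()['wrist_force'],get_state()['finger_gap'])
cv2.imwrite('pics/w11.png',cams.read_camera('wrist')[:,:,::-1])
```

```text
[0.51616399 0.24362164 0.00554669] 171.80878286280495 [ 0.19950967 -0.22266315  1.69745603] 0.01966664864929624
```

View pics/w11.png

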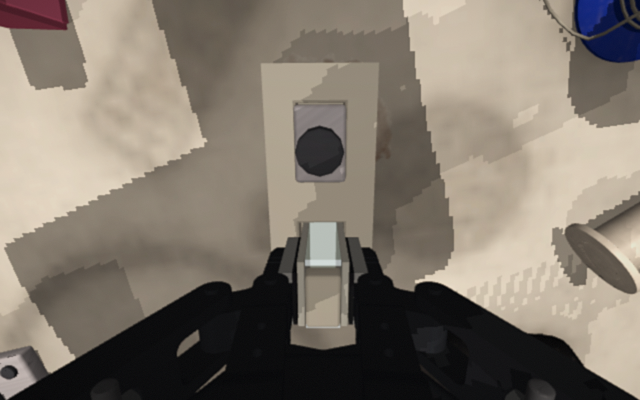

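Gripped at 19.7 mm. Lifting straight up, gently at first.

Emit:
play_rows --series "0 0 0 -0.5 0 0 0; 0 0 0 -1 0 0 0; 0 0 0 -1.5 0 0 0; 0 0 0 -2 0 0 0; 0 0 0 -3 0 0 0; 0 0 0 -3.5 0 0 0; 0 0 0 -3 0 0 0; 0 0 0 0 0 0 0; 0 0 0 0 0 0 0" --newtons 30

```text
clock: 17.0
tcp_pos: [0.5157, 0.2435, 0.1503]
orientation: [-0.0, 0.071, 0.997, -0.0]
wrist_force: [0.3, -0.6, -1.3]
finger_gap: 0.0193
```

Run:
```python
from h import *
print(pose()[0],yaw(),get_state()['wrist_force'],get_state()['finger_gap'])
cv2.imwrite('pics/w12.png',cams.read_camera('wrist')[:,:,::-1])
plan([((.535,-.10,.165),96.7,12)],0)
```

```text
[0.51574124 0.24347193 0.1502543 ] 171.81027169589757 [ 0.26452918 -0.60782972 -1.2518803 ] 0.01929888939096714
12
0 -0.57 -2.81 -0.13 -0 -0 6.3; 0 -0.87 -2.73 -0.13 -0 -0 6.3; 0 -1.17 -2.62 -0.13 -0 -0 6.3; 0 -1.45 -2.47 -0.13 -0 -0 6.2; 0 -1.71 -2.3 -0.13 -0 -0 6.3; 0 -1.95 -2.1 -0.13 -0 -0 6.2; 0 -2.16 -1.88 -0.12 -0 -0 6.3; 0 -2.36 -1.63 -0.13 -0 -0 6.2; 0 -2.52 -1.36 -0.12 -0 0 6.3; 0 -2.65 -1.08 -0.13 -0 0 6.2; 0 -2.76 -0.79 -0.12 -0 0 6.3; 0 -2.83 -0.48 -0.13 -0.1 0 6.2
```

View pics/w12.png

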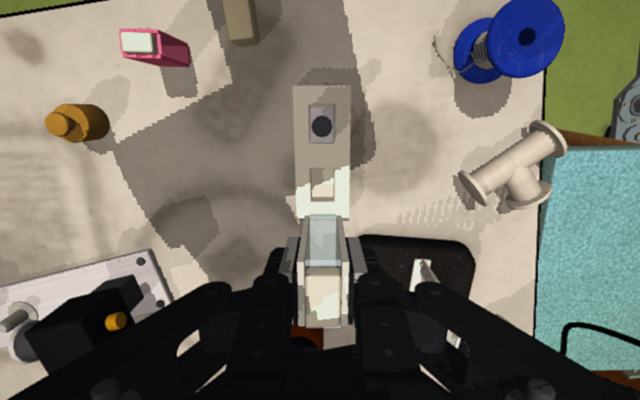

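The cell is out, its slot is empty at (322,184), and the blank is untouched. Next I'll hover in front of the photometer and re-measure the spindle.

Emit:
play_rows --series "0 -0.57 -2.81 -0.13 0 0 6.3; 0 -0.87 -2.73 -0.13 0 0 6.3; 0 -1.17 -2.62 -0.13 0 0 6.3; 0 -1.45 -2.47 -0.13 0 0 6.2; 0 -1.71 -2.3 -0.13 0 0 6.3; 0 -1.95 -2.1 -0.13 0 0 6.2; 0 -2.16 -1.88 -0.12 0 0 6.3; 0 -2.36 -1.63 -0.13 0 0 6.2; 0 -2.52 -1.36 -0.12 0 0 6.3; 0 -2.65 -1.08 -0.13 0 0 6.2; 0 -2.76 -0.79 -0.12 0 0 6.3; 0 -2.83 -0.48 -0.13 0 0 6.2"

```text
clock: 18.55
tcp_pos: [0.5346, -0.1004, 0.1642]
orientation: [-0.001, 0.666, 0.746, -0.001]
wrist_force: [0.0, -0.5, -0.4]
finger_gap: 0.0196
```

Emit:
play_rows --series "0 0 0 0 0 0 0; 0 0 0 0 0 0 0; 0 0 0 0 0 0 0"

```text
clock: 18.92
tcp_pos: [0.5352, -0.0988, 0.1652]
orientation: [-0.001, 0.664, 0.748, -0.0]
wrist_force: [0.4, 0.8, -0.7]
finger_gap: 0.0196
```

Run:
```python
from h import *
print(pose()[0],yaw(),get_state()['wrist_force'],get_state()['finger_gap'])
cv2.imwrite('pics/w13.png',cams.read_camera('wrist')[:,:,::-1])
im=cv2.imread('pics/w13.png');cv2.imwrite('pics/w13c.png',cv2.resize(im[0:290,340:500],None,fx=3,fy=2,interpolation=cv2.INTER_CUBIC))
```

```text
[ 0.53520982 -0.09884155  0.1651997 ] 96.80537788068983 [ 0.41730065  0.79009784 -0.67498043] 0.019600355293746475
```

View pics/w13.png

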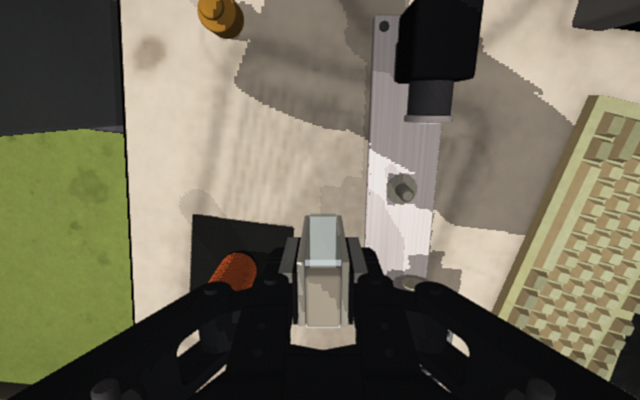

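View pics/w13c.png

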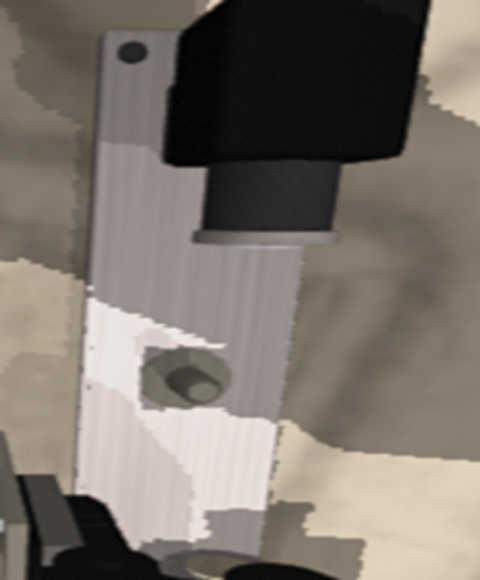

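Run:
```python
from h import *
c=cams.get_calibration('wrist');p,r=pose();print(p,yaw())
f=lambda a,b:(340+(a+.5)/3-.5,(b+.5)/2-.5)
s=onz(c,*f(202,391),.035);print('spindle',s)
for P in ([(103,40),(78,480)],[(301,255),(276,430)]):
    a,b=[onz(c,*f(*q),.01) for q in P];e=a-b;print(a,b,np.degrees(np.arctan2(e[1],e[0])))
a=onz(c,*f(103,40),.01);e=np.array([-e[1],e[0],0])
# cell in gripper: glass top corners rel tool
z=p[2]+.026+.0275
g=np.array([onz(c,u,v,z) for u,v in((302,268),(343,268),(348,327),(297,327))]);print(g.round(4),r.inv().apply(g.mean(0)-p).round(4),g.mean(0)[:2])
im=cv2.imread('pics/w13.png');cv2.imwrite('pics/w13d.png',cv2.resize(im[200:350,260:390],None,fx=4,fy=4,interpolation=cv2.INTER_CUBIC))
```

```text
[ 0.535364   -0.09885953  0.16538786] 96.80646665740292
spindle [ 0.61536021 -0.10067043  0.035     ]
[0.56314926 0.04932914 0.01      ] [ 0.58835104 -0.16051522  0.01      ] 96.84827943160224
[ 0.6417444  -0.03563034  0.01      ] [ 0.65248625 -0.12447836  0.01      ] 96.89367787196562
[[ 0.5259 -0.089   0.2189]
 [ 0.5412 -0.0872  0.2189]
 [ 0.5468 -0.1129  0.2189]
 [ 0.5265 -0.1153  0.2189]] [-0.0022 -0.0006 -0.0535] [ 0.53509456 -0.10109238]
```

View pics/w13d.png

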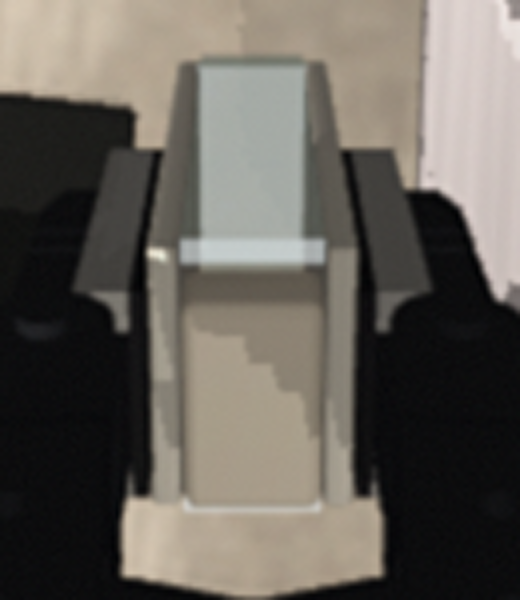

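The spindle comes out at (0.6154, −0.1007), consistent with the earlier 0.612–0.616. The plate yaw is 96.85° and the tool is at 96.8°. The cell sits straight in the pads with its windows clear of the fingers. Next: over, then down.

Run:
```python
from h import *
plan([((.6148,-.100,.165),96.8,4),((.6148,-.100,.050),96.8,8)],0)
```

```text
12
0 -0.26 1.97 0.01 -0 -0 0; 0 -0.26 1.97 0.01 -0 -0 0; 0 -0.27 1.97 0.01 -0 -0 0; 0 -0.26 1.96 0 -0 -0 0; 0 -0 0 1.44 -0 -0 0; 0 -0 0 1.44 -0 -0 0; 0 -0 0 1.44 -0 -0 0; 0 -0 0 1.44 -0 -0 0; 0 -0 0 1.44 -0 -0 0; 0 -0 0 1.43 -0 -0 0; 0 -0 0.01 1.44 -0 -0 0; 0 -0.01 0 1.43 -0 -0 0
```

Emit:
play_rows --series "0 -0.25 1.97 0 0 0 0; 0 -0.25 1.97 0 0 0 0; 0 -0.25 1.97 0 0 0 0; 0 -0.25 1.97 0 0 0 0; 0 0 0 0 0 0 0; 0 0 0 0 0 0 0; 0 0 0 1.5 0 0 0; 0 0 0 1.5 0 0 0; 0 0 0 1.5 0 0 0; 0 0 0 1.5 0 0 0; 0 0 0 0 0 0 0; 0 0 0 0 0 0 0"

```text
clock: 20.48
tcp_pos: [0.6153, -0.1006, 0.1059]
orientation: [0.0, 0.665, 0.747, 0.0]
wrist_force: [-0.4, 0.1, -1.2]
finger_gap: 0.0195
```

Run:
```python
from h import *
print(pose()[0],yaw(),get_state()['wrist_force'],get_state()['finger_gap'])
cv2.imwrite('pics/w14.png',cams.read_camera('wrist')[:,:,::-1])
```

```text
[ 0.61525281 -0.10064038  0.10585262] 96.70838802297567 [-0.38518491  0.11470791 -1.19806268] 0.01950428249749461
```

View pics/w14.png

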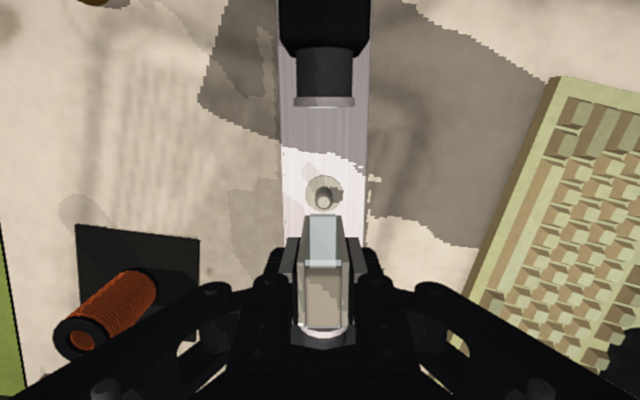

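The spindle tip (324,199), the detector barrel (324,75) and the cell (322) are in line. The coil is still standing on the mat. Lowering the last 5.6 cm.

Emit:
play_rows --series "0 0 0 1.4 0 0 0; 0 0 0 1.4 0 0 0; 0 0 0 1.4 0 0 0; 0 0 0 1 0 0 0; 0 0 0 0.4 0 0 0; 0 0 0 0 0 0 0; 0 0 0 0 0 0 0; 0 0 0 0 0 0 0; 0 0 0 0 0 0 0"

```text
clock: 21.65
tcp_pos: [0.6153, -0.1006, 0.0501]
orientation: [0.0, 0.665, 0.747, 0.0]
wrist_force: [-0.5, -0.5, -0.5]
finger_gap: 0.0199
```

Run:
```python
from h import *
s=get_state();print(pose()[0],yaw(),s['wrist_force'],s['finger_gap'],abs(s['qvel']).max())
cv2.imwrite('pics/w15.png',cams.read_camera('wrist')[:,:,::-1])
cv2.imwrite('pics/s15.png',cams.read_camera('scene')[:,:,::-1])
im=cv2.imread('pics/s15.png');cv2.imwrite('pics/s15c.png',cv2.resize(im[130:270,220:380],None,fx=4,fy=4,interpolation=cv2.INTER_CUBIC))
```

```text
[ 0.61534151 -0.10064989  0.05009877] 96.70919580410249 [-0.52300594 -0.45384481 -0.50714393] 0.019879724402327305 0.003958975203373868
```

View pics/w15.png

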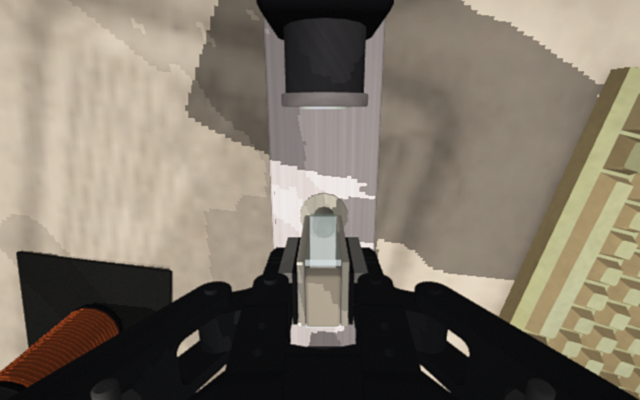

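View pics/s15c.png

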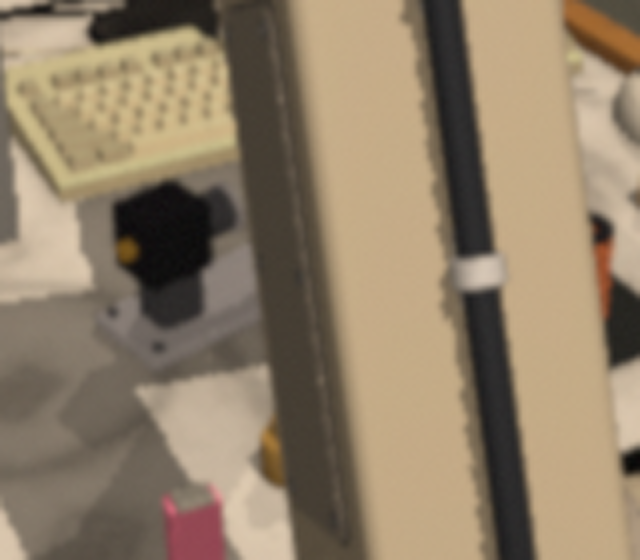

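Run:
```python
from workcell import workorder
print(workorder.hand_in())
```

```text
the job is handed in; nothing more can be done
None
```

I moved the coil onto the mat, and the arm is holding the glass cell in the light path. The job was handed in at about 21.7 s, and hand-in gives no verdict.

**What happened on the way:**
- **First grip missed:** the fingers closed on air just above the coil, with no contact. The pictures put the fingertips about 43 mm further back than the stated TCP, so I went about 4 cm lower and gripped the coil properly at a 39 mm opening.
- **Coil:** I lifted it straight up, set it down on the mat until the force showed contact, and let go. It was upright and centred on the mat right after release, and still upright in the later wrist pictures.
- **Cell:** I took it by its frosted faces at a 19.7 mm opening, with the windows clear of the fingers, and raised it out of the rack. The blank had not moved.

**Last checks:**
- **Position:** the TCP was at (0.615, −0.101), and the last spindle measurement was (0.615, −0.101). Other spindle measurements spread from 0.611 to 0.616 in x. The last wrist picture suggested the cell is about 1 mm off sideways, where 6 mm is allowed.
- **Height:** about 76 mm for the middle of the cell, worked out from where it stood in the rack rather than seen directly.
- **Squareness:** the tool was at 96.7° and the photometer plate at 96.85°.
- **Contact and motion:** the wrist force was under 1 N and the arm was nearly still.
- **Not confirmed:** in the last scene picture the arm hid the cell, so there was no second view of the final hold.

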